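# Switch on the kiln at its guarded toggle

### The job

Switch on the kiln at its grey control box: with a fingertip lift the hinged metal guard back until it stays open by itself, push the little toggle beneath it all the way over towards the guard's hinge, then tip the guard forward so that it drops shut over the toggle. Do it by touch alone, without gripping anything, and leave the bowl, cup and jar standing where they are.

Things in the scene. Friction and masses are not known exactly. Their poses are not given: they have to be found in the camera images.
- console: The kiln's control box, a grey steel enclosure fixed to the bench, 160 (x) x 140 (y) x 60 mm (z). Origin: centre of its underside, on the bench. Its +x points away from the robot, from the guard's thumb tab to its hinge; z up. On its top, at y = 0: the toggle's pivot at x = 7, z = 64 mm, the guard's hinge at x = 40, z = 68 mm. Lamps and hinge ears beside them rise 14 mm at most
- guard_hinge (a point): Middle of the guard's hinge axis (along the box's y), 8 mm above the box's top. The guard is a dark bent-sheet hood over the toggle, 3 mm sheet, 46 mm wide in y, about 90 g; shut, it reaches 60 mm from the hinge towards the robot and 30 mm above the hinge, with closed front and cheeks
- guard_tab (a point): Middle of the free edge of the guard's thumb tab: flat, 46 mm wide, sloping 45 degrees forward and up from the hood's upper front edge, so it overhangs the hood's front by 18 mm. Shut, this point is 78 mm in front of the hinge (box -x) and 48 mm above it; it swings up and over on a 92 mm arc; wide open it is 62 mm behind the hinge (box +x) and 69 mm above it
- guard (a joint): Guard angle: 0 shut, 1.75 rad wide open against its stop. Hinge free, no spring: below about 1.0 rad it falls shut when let go, beyond about 1.2 it falls open and stays there
- toggle_tip (a point): Centre of the 9 mm ball at the end of the toggle, a 6 mm thick black bat, 24 mm from pivot to ball centre. Off it leans 0.45 rad to box -x, fully on 0.45 rad to box +x; it is then clear of the shut guard either way
- toggle (a joint): Toggle angle: 0 off, 0.9 rad fully on (towards the guard's hinge). It stays where it is left by friction; about 1.5 N at the tip moves it
- bowl_mid (a point): Centre, half-way up, of a grey mixing bowl, 130 mm wide, 65 mm high, loose; leave alone
- cup_mid (a point): Centre, half-way up, of a clay cup, 72 mm wide, 75 mm high, loose; leave alone
- jar_mid (a point): Centre, half-way up, of a lidded jar, 60 mm wide, 80 mm high, loose; leave alone

How it is judged (in metres and radians):
On the way, in this order (a step that is already met when the one before it is completed fails the run):
1. the guard is lifted back and stays open of itself, untouched, with the toggle still off (value of joint guard above 1.4 rad and value of joint toggle below 0.3 rad and contact force between the fingers and guard below 0.05 N), for 0.2 s.
2. the toggle is pushed over to on under the open guard (value of joint toggle above 0.75 rad and value of joint guard above 1 rad), for 0.1 s.
At the end, for the whole second after the job is handed in: The guard is shut (within 0.06 rad), the toggle beneath it is over to on (beyond 0.75 rad, full travel 0.9), and bowl, cup and jar stand within 20 mm of where they were (value of joint guard below 0.06 rad and value of joint toggle above 0.75 rad and distance of each of bowl_mid, cup_mid, jar_mid from where it was at the start of the episode below 0.02 m); the robot touches nothing.
It fails at once if the bowl, cup or jar is lifted, carried, shoved more than 20 mm or tipped (distance of any of bowl_mid, cup_mid, jar_mid from where it was at the start of the episode above 0.02 m or angle between any of bowl_mid, cup_mid, jar_mid's own z axis and vertical above 0.3 rad).
It also fails if it takes over 56 s, if anything falls off the work surface, if the arm or the gripper's body presses on something with over 40 N, if the wrist force passes 120 N, or if a joint passes its speed limit or range.

### The arm

A 6-joint arm with a two-finger parallel gripper is mounted at the origin on the work surface. World frame = base frame: x ahead of the robot, y to its left, z up, the work surface at z = 0. Lengths are in mm, angles in rad, forces in N, time in s.
With the tool pointing down it reaches from about 350 to 975 mm from the base axis. Payload 7.1 kg.
Tool frame: the origin (TCP) lies at the very end of the fingers, on their centre line; the grasp point (between the pads) lies 19 mm behind it; x points along the fingers, y is the direction in which the jaws open and shut, and the axes are right-handed (so a half turn about x gives the same grasp; the last joint's range is limited). The gripper opens to 88 mm and grips with 3 to 60 N. Pads are 20 mm wide; open, the fingers measure 115 mm over their backs; the gripper's body (75 mm by 178 mm) begins 61 mm behind the grasp point.
Start: joints at [1.254, 0.423, 1.63, -0, 1.089, -0.019], TCP at [183.354, 597.483, 222.675] pointing down, gripper open.
Joint ranges: [-3, 3], [-0.9, 2.11], [0.09, 2.58], [-1.31, 4.45], [0.11, 2.69], [-2.54, 2.54]. Speed limits (rad/s): [2.39, 2.39, 3.01, 3.14, 3.14, 3.14].

### API

Orientations are given as a rotation vector (axis times angle).
In Python, from workcell import ctrl gives the robot as it stands. The module is installed in compiled form; this text tells all that it offers.
- The arm moves only by the tool carry_out, never from a script. Its argument "commands" is a list of rows, each a list of 6 numbers: the shift along the tool's x, y, z in m, then the turn, a rotation vector about the tool's x, y, z in degrees. In form: [[tx, ty, tz, rx, ry, rz], ...]. A call has 1 to 8 rows; each row shifts and turns the pose as measured when the row begins, along the tool's axes as they then stand; what a row does not reach is not made up. A row lasts 1/8 s, in which the tool goes at most 62.5 mm and 10.7 degrees, less where a joint would pass 70% of its speed; a pose out of reach is approached as far as the arm can. A call with a gripper value outside its range is refused whole. "grip" is the closure, from 0 (fully open) to 1 (shut), set as the call begins (left out, the last holds). The fingers move at their own pace and stop on an object; the grip force is fixed at half the most. Time passes only in rows, so rows that do not move let the fingers close. It gives the time, the measured TCP pose, the force and the opening at its end, in the units of the state.
- ctrl.get_obs(): the state, without advancing time (a new reading comes with each control period).
- ctrl.get_image(name): name is "scene" or "top" or "wrist"; returns a dict with "pixels" (400x640x3 uint8, blue, green, red), "intrinsics" (3x3 intrinsics, pixels), "dist_coeffs" ([k1, k2, p1, p2, k3] as OpenCV has them; the pictures are not rectified), "rvec" (rotation vector, rad) and "tvec" (3), from world to camera coordinates, as OpenCV has them. Camera axes: x right, y down, z forward; pixel columns grow to the right and rows downward; lengths in mm; the calibration is good to about 2 mm. A picture is of the moment at which its call begins. There is no depth.
- ctrl.close_job(): hands the job in, once; it reports no verdict.
The state is a dict: "t": time; "qpos": joint angles; "qvel": joint speeds; "joint_torque": joint torques, N m; "ee_pos": TCP position; "orientation": TCP orientation; "ft_force": force on the tool from outside, world axes, zero at the start; "moment": the same for the moment, N m; "width": finger opening in mm.
Only numpy, scipy, OpenCV 4.12 (cv2) and the standard library are available. Lean on these libraries where they do the work, as an engineer would, in place of code of your own. Each camera call takes 0.05 s, during which the arm holds its last target. There are 200 camera calls.

## Working session

There is one attempt and no reset: what is moved stays moved. The work goes in short steps, Python scripts to look and compute and a tool call to move; the robot and the scene stay as the last step left them, time stands still between calls to the robot, and variables do not carry over. Pictures are saved under pics/ and viewed, about 8 in all and at most 12, crops included, and the job is handed in when it is done.

Besides the shell and the picture viewer there is one more tool, called after "Call:" as name([rows], argument=value, ...), one row to a line, values as JSON. carry_out: Moves the arm, as the interface text tells. Its arguments: {"type":"object","properties":{"commands":{"type":"array"},"grip":{"type":"number"}},"required":["commands"]}

```bash
mkdir -p pics; python3 - <<'E'
from workcell import ctrl
import cv2,numpy as np
for n in("scene","top"):
    im=ctrl.get_image(n);cv2.imwrite(f"pics/{n}0.png",im["pixels"])
    R=cv2.Rodrigues(np.array(im["rvec"],float))[0];print(n,im["intrinsics"],im["dist_coeffs"],-R.T@np.array(im["tvec"]).ravel())
o=ctrl.get_obs();print(o)
E
```

```text
scene [[474.45049132   0.         320.05566653]
 [  0.         474.45049132 208.07003105]
 [  0.           0.           1.        ]] [-0.13759118  0.          0.          0.          0.        ] [1260.10002897 -290.41242159  958.4631562 ]
top [[381.12162559   0.         324.55069148]
 [  0.         381.12162559 197.32411481]
 [  0.           0.           1.        ]] [-0.01825814  0.          0.          0.          0.        ] [ 405.06224114   28.75754716 1098.80780379]
{'t': 0.1, 'qpos': array([ 1.25402454e+00,  4.23741519e-01,  1.63058551e+00, -7.91895089e-06,
        1.08859190e+00, -1.89864476e-02]), 'qvel': array([ 0.00102885, -0.00247252, -0.00311612,  0.00051077, -0.00340241,
        0.00146011]), 'joint_torque': array([ 3.02310773e-04, -5.45615602e+01, -2.74326217e+01,  6.44551660e-02,
        1.87890191e-02, -9.62443565e-07]), 'ee_pos': array([183.19559624, 597.04125398, 222.00475603]), 'orientation': array([ 0.23269678,  1.55834546, -0.23475893]), 'ft_force': array([-1.10929448, -0.48138205, -0.42588387]), 'moment': array([ 0.00402789,  0.03115414, -0.012554  ]), 'width': 87.67252953188394}
```

View pics/scene0.png

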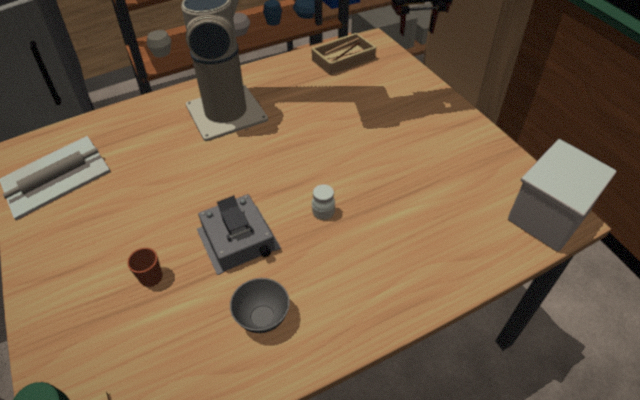

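View pics/top0.png

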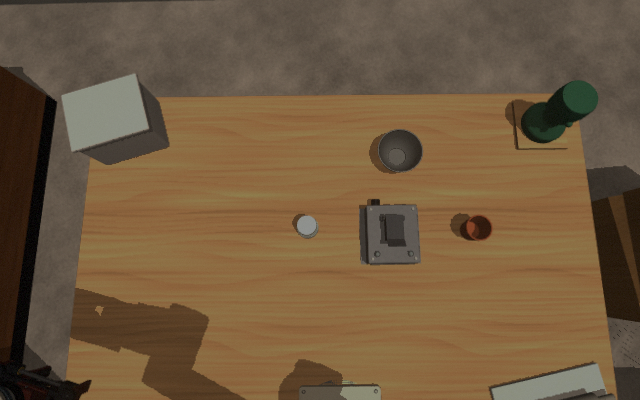

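Scene: console at (237,232), guard at (235,215), bowl (260,305), cup (145,267), jar (323,202). Top: console (392,235), jar (307,226), cup (477,228), bowl (400,151).

```bash
cat > h.py <<'E'
import numpy as np,cv2
from workcell import ctrl
def cam(im):
    return np.array(im["intrinsics"],float),np.array(im["dist_coeffs"],float),np.array(im["rvec"],float).reshape(3,1),np.array(im["tvec"],float).reshape(3,1)
def ray(im,uv):
    K,D,r,t=cam(im);R=cv2.Rodrigues(r)[0]
    p=cv2.undistortPoints(np.array(uv,float).reshape(-1,1,2),K,D).reshape(-1,2)
    d=np.c_[p,np.ones(len(p))]@R
    return (-R.T@t).ravel(),d
def onz(im,uv,z):
    c,d=ray(im,uv);return c+d*((z-c[2])/d[:,2])[:,None]
def proj(im,P):
    K,D,r,t=cam(im);return cv2.projectPoints(np.array(P,float).reshape(-1,3),r,t,K,D)[0].reshape(-1,2)
E
python3 - <<'E'
from h import *
a=ctrl.get_image("top");p=a["pixels"];b=ctrl.get_image("scene")["pixels"]
A=cv2.resize(p[185:285,340:440],(400,400),interpolation=cv2.INTER_CUBIC)
B=cv2.resize(b[180:280,190:290],(400,400),interpolation=cv2.INTER_CUBIC)
cv2.imwrite("pics/c1.png",cv2.convertScaleAbs(np.hstack([A,B]),alpha=1.8))
hsv=cv2.cvtColor(p,cv2.COLOR_BGR2HSV);m=((hsv[...,1]<70)).astype(np.uint8)*255
m[:, :350]=0;m[:185]=0;m[280:]=0;m[:,440:]=0
cs=cv2.findContours(m,0,2)[0]
for c in cs:
    if cv2.contourArea(c)>500:
        r=cv2.minAreaRect(c);print(r);bx=cv2.boxPoints(r);print(bx,onz(a,bx,60))
E
```

```text
((389.31964111328125, 233.58935546875), (60.03333282470703, 59.70018005371094), 88.09085083007812)
[[358.4861  204.5838 ]
 [418.15317 202.59491]
 [420.15317 262.5949 ]
 [360.4861  264.5838 ]] [[ 590.45009108  -60.15180473   60.        ]
 [ 594.66547675 -225.58139183   60.        ]
 [ 430.6995059  -222.07143682   60.        ]
 [ 426.77146828  -61.56213619   60.        ]]
```

View pics/c1.png

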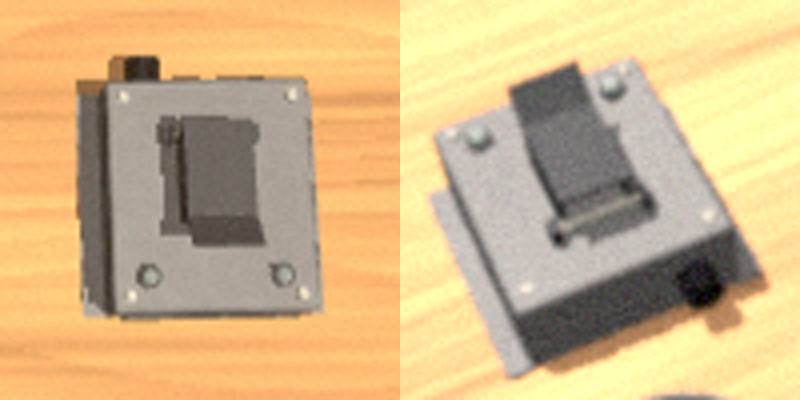

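The crop shows the top face's corners near (106,80), (309,80), (322,312), (118,314) in the left half, tab free edge (193,243)-(265,245). In the right half the tab edge is (512,88)-(578,64).

```bash
python3 - <<'E'
from h import *
a=ctrl.get_image("top");b=ctrl.get_image("scene")
f=lambda u,o:np.array(u)/4-0.375+np.array(o)
C=onz(a,f([[106,80],[309,80],[322,312],[118,314]],(340,185)),60);print(C,C.mean(0))
S=onz(b,f([[437-400,135],[635-400,62],[730-400,222],[518-400,312]],(190,180)),60);print(S,S.mean(0))
T=f([[193,243],[265,245]],(340,185));print(onz(a,T,116))
U=f([[112,88],[178,64]],(190,180));print(onz(b,U,116))
print([np.linalg.norm(C[i]-C[i-1]) for i in range(4)])
yaw=np.mean([np.arctan2(*(C[0]-C[3])[1::-1]),np.arctan2(*(C[1]-C[2])[1::-1])]);print("yaw",yaw,"ytop",np.arctan2(*(S[3]-S[0])[1::-1]),np.arctan2(*(S[2]-S[1])[1::-1]))
# objects
for n,uv,z in(("bowl",(400,151),65),("cup",(479,228),75),("jar",(307,226),80)):print(n,onz(a,[uv],z))
E
```

```text
[[ 590.1588458   -81.28287206   60.        ]
 [ 588.98518612 -221.7284024    60.        ]
 [ 430.62037877 -221.99132331   60.        ]
 [ 430.45184404  -84.86601738   60.        ]] [ 510.05406368 -152.46715379   60.        ]
[[ 437.17679086 -218.57201443   60.        ]
 [ 437.97203028  -84.38325334   60.        ]
 [ 586.26108507  -81.92764731   60.        ]
 [ 589.60039301 -218.08084393   60.        ]] [ 512.7525748  -150.74093975   60.        ]
[[ 473.59128684 -128.13266249  116.        ]
 [ 471.92608071 -174.23676479  116.        ]]
[[ 474.06504302 -170.9581173   116.        ]
 [ 474.43032606 -128.62194437  116.        ]]
[np.float64(159.7471919648867), np.float64(140.450434204256), np.float64(158.36502560596108), np.float64(137.12540949487112)]
yaw 0.0120461008724999 ytop 0.003222393300752998 0.016558077134388623
bowl [[ 742.76704611 -181.146897     65.        ]]
cup [[ 520.88952057 -382.46414742   75.        ]]
jar [[529.58786067  81.23401667  80.        ]]
```

```bash
cat >> h.py <<'E'
from scipy.spatial.transform import Rotation as Ro
def goal(pitch):  # tool x tilted forward by pitch deg from straight down, jaws along world y
    s,c=np.sin(np.radians(pitch)),np.cos(np.radians(pitch))
    x=np.array([s,0,-c]);return x
def st():
    o=ctrl.get_obs();R=Ro.from_rotvec(o["orientation"]);M=R.as_matrix()
    print("t",round(o["t"],2),"p",o["ee_pos"].round(1),"F",o["ft_force"].round(1),"w",round(o["width"],1),"q",o["qpos"].round(2));print(M.round(3));return o,R
def go(p,pitch,ysign):
    o,R=st();x=goal(pitch);y=np.array([0,ysign,0.]);G=Ro.from_matrix(np.c_[x,y,np.cross(x,y)])
    print("shift tool mm",R.inv().apply(np.array(p)-o["ee_pos"]).round(1),"turn deg",np.degrees((R.inv()*G).as_rotvec()).round(1))
E
python3 -c "
from h import *
go((400,-152,230),0,1);go((400,-152,230),0,-1)"
```

```text
t 0.3 p [183.3 597.3 222.4] F [0.1 0.6 0.4] w 87.6 q [ 1.25  0.42  1.63 -0.    1.09 -0.02]
[[-0.     0.293  0.956]
 [-0.001  0.956 -0.293]
 [-1.    -0.001  0.   ]]
shift tool mm [  -7.2 -652.7  427. ] turn deg [-17.1  -0.    0. ]
t 0.3 p [183.3 597.3 222.4] F [0.1 0.6 0.4] w 87.6 q [ 1.25  0.42  1.63 -0.    1.09 -0.02]
[[-0.     0.293  0.956]
 [-0.001  0.956 -0.293]
 [-1.    -0.001  0.   ]]
shift tool mm [  -7.2 -652.7  427. ] turn deg [162.9   0.    0. ]
```

Call:
carry_out([
  [0,0,0.03,-8.5,0,0],
  [0,0,0.04,-8.5,0,0],
  [0,-0.05,0.03,0,0,0],
  [0,-0.05,0.03,0,0,0],
  [0,-0.05,0.03,0,0,0],
  [0,-0.055,0.02,0,0,0],
  [0,-0.055,0.02,0,0,0],
  [0,-0.06,0,0,0,0],
], grip=1)

```text
t: 1.3
ee_pos: [391.4, 258.8, 222.1]
orientation: [-0.01, 1.568, 0.014]
ft_force: [0.7, -0.2, 0.4]
width: 11.2
```

Call:
carry_out([
  [0,-0.06,0,0,0,0],
  [0,-0.06,0,0,0,0],
  [0,-0.06,0,0,0,0],
  [0,-0.06,0,0,0,0],
  [0,-0.06,0,0,0,0],
  [0,-0.06,0,0,0,0],
  [0,0,0,0,0,0],
])

```text
t: 2.17
ee_pos: [397.0, -116.0, 223.4]
orientation: [-0.007, 1.56, 0.01]
ft_force: [0.1, 0.2, 0.2]
width: 0.7
```

```bash
python3 -c "
from h import *
go((420,-152,200),30,1)"
```

```text
t 2.17 p [ 397.  -116.   223.4] F [0.1 0.2 0.2] w 0.7 q [-0.32  0.1   2.08  0.01  0.96 -1.9 ]
[[ 0.011 -0.011  1.   ]
 [ 0.002  1.     0.011]
 [-1.     0.001  0.011]]
shift tool mm [ 23.6 -36.3  22.3] turn deg [  0.6 -29.4  -0.2]
```

Call:
carry_out([
  [0,-0.012,0.01,0,-9.8,0],
  [0,-0.012,0.01,0,-9.8,0],
  [0,-0.012,0.01,0,-9.8,0],
  [0,0,0,0,0,0],
])

```text
t: 2.68
ee_pos: [430.6, -143.2, 234.8]
orientation: [-0.004, 1.053, -0.001]
ft_force: [0.7, 0.2, 0.3]
width: 0.7
```

```bash
python3 - <<'E'
from h import *
go((450,-152,105),30,1)
w=ctrl.get_image("scene");cv2.imwrite("pics/s2.png",w["pixels"][100:320,100:420])
E
```

```text
t 2.67 p [ 430.6 -143.2  234.8] F [0.7 0.2 0.3] w 0.7 q [-0.51 -0.02  2.29  0.56  0.47 -2.53]
[[ 0.495 -0.002  0.869]
 [-0.003  1.     0.003]
 [-0.869 -0.004  0.495]]
shift tool mm [122.5  -8.3 -47.4] turn deg [ 0.2 -0.4  0.2]
```

Call:
carry_out([
  [0,0,0,10.6,0,0],
  [0,0,0,10.6,0,0],
  [0,0,0,10.6,0,0],
  [0,0,0,10.6,0,0],
  [0,0,0,10.6,0,0],
  [0,0,0,10.6,0,0],
  [0,0,0,10.6,0,0],
  [0,0,0,10.6,0,0],
])

```text
t: 3.72
ee_pos: [436.5, -137.1, 236.2]
orientation: [1.307, 0.879, -0.773]
ft_force: [-0.2, 1.5, 0.5]
width: 0.4
```

Call:
carry_out([
  [0,0,0,10.6,0,0],
  [0,0,0,10.6,0,0],
  [0,0,0,10.6,0,0],
  [0,0,0,10.6,0,0],
  [0,0,0,10.6,0,0],
  [0,0,0,10.6,0,0],
  [0,0,0,10.6,0,0],
  [0,0,0,10.6,0,0],
])

```text
t: 4.72
ee_pos: [442.0, -131.1, 237.2]
orientation: [2.522, 0.19, -1.545]
ft_force: [0.6, 0.4, 1.1]
width: 0.4
```

```bash
python3 - <<'E'
from h import *
go((445,-152,105),30,-1)
E
```

```text
t 4.72 p [ 442.  -131.1  237.2] F [0.6 0.4 1.1] w 0.4 q [-0.46 -0.    2.24  0.45  0.52  0.54]
[[ 0.453  0.201 -0.869]
 [ 0.016 -0.976 -0.217]
 [-0.892  0.085 -0.445]]
shift tool mm [118.9   9.9  60.7] turn deg [12.5  3.   1.2]
```

Call:
carry_out([
  [0,0,0,6.3,1.5,0.6],
  [0,0,0,6.3,1.5,0.6],
  [0,0,0,0,0,0],
])

```text
t: 5.1
ee_pos: [444.3, -128.7, 237.6]
orientation: [2.708, 0.016, -1.574]
ft_force: [0.3, -0.6, -0.2]
width: 0.8
```

```bash
python3 - <<'E'
from h import *
go((445,-152,95),30,-1)
E
```

```text
t 5.1 p [ 444.3 -128.7  237.6] F [ 0.3 -0.6 -0.2] w 0.8 q [-0.46 -0.01  2.27  0.52  0.46  0.68]
[[ 0.495  0.014 -0.869]
 [ 0.004 -1.    -0.013]
 [-0.869  0.003 -0.495]]
shift tool mm [124.2  22.9  70.3] turn deg [0.8 0.3 0.2]
```

Call:
carry_out([
  [0.02,0.006,0.025,0,0,0],
  [0.03,0.006,0.02,0,0,0],
  [0.03,0.006,0.02,0,0,0],
  [0.03,0.005,0.005,0,0,0],
  [0.012,0,0,0,0,0],
  [0,0,0,0,0,0],
])

```text
t: 5.85
ee_pos: [453.9, -146.2, 110.6]
orientation: [2.688, 0.069, -1.55]
ft_force: [0.2, -0.1, 0.5]
width: 0.8
```

```bash
python3 - <<'E'
from h import *
go((454,-152,88),30,-1)
w=ctrl.get_image("scene");cv2.imwrite("pics/s2.png",cv2.convertScaleAbs(cv2.resize(w["pixels"][130:280,150:350],(800,600),interpolation=2),alpha=1.5))
E
```

```text
t 5.85 p [ 453.9 -146.2  110.6] F [ 0.2 -0.1  0.5] w 0.8 q [-0.51  0.33  2.34  1.51  0.26 -0.44]
[[ 0.5    0.058 -0.864]
 [ 0.019 -0.998 -0.055]
 [-0.866  0.011 -0.501]]
shift tool mm [19.5  5.6 11.6] turn deg [ 3.2 -0.1  1.1]
```

View pics/s2.png

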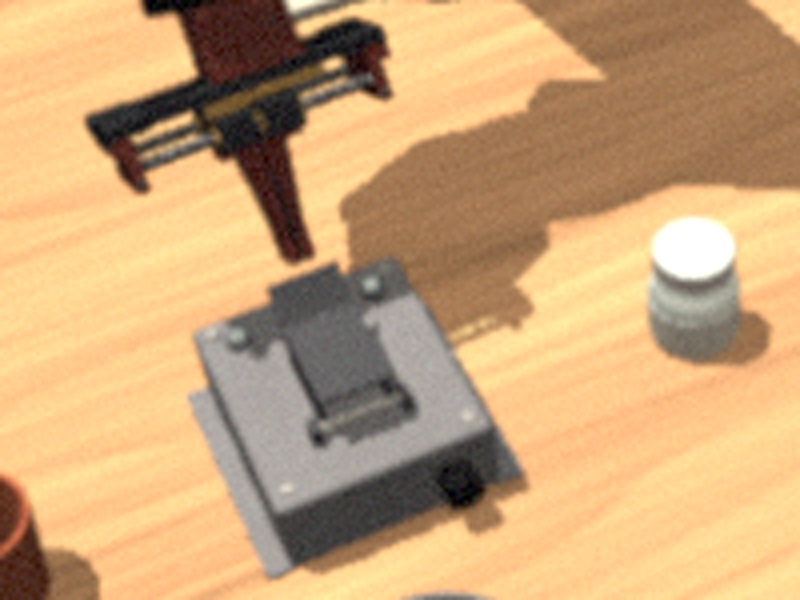

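The fingertip hangs at about (297,258), just in front of the tab edge (crop). Joint 5 is near its limit, so I'll reduce the tilt to 15°.

Call:
carry_out([
  [-0.005,0,0.005,1,-5,0.5],
  [0,0,0.003,1,-5,0.5],
  [0,0,0,1,-5,0],
  [0,0,0,0,0,0],
])

```text
t: 6.4
ee_pos: [451.1, -138.2, 112.9]
orientation: [2.6, 0.077, -1.735]
ft_force: [-0.3, 0.3, -0.0]
width: 0.3
```

```bash
python3 - <<'E'
from h import *
go((456,-152,92),15,-1)
E
```

```text
t 6.4 p [ 451.1 -138.2  112.9] F [-0.3  0.3 -0. ] w 0.3 q [-0.45  0.3   2.27  0.74  0.3   0.39]
[[ 0.383  0.05  -0.922]
 [ 0.033 -0.999 -0.04 ]
 [-0.923 -0.015 -0.384]]
shift tool mm [20.8 14.3  4.1] turn deg [ 2.4 -7.6  1.7]
```

Call:
carry_out([
  [0.005,0.005,0.004,1,-4,0.8],
  [0.005,0.005,0,1,-4,0.8],
  [0.006,0.005,0,0,0,0],
  [0.006,0,0,0,0,0],
  [0,0,0,0,0,0],
])

```text
t: 7.02
ee_pos: [453.3, -151.1, 90.7]
orientation: [2.483, 0.024, -1.908]
ft_force: [-0.2, 0.1, -1.0]
width: 0.1
```

```bash
python3 - <<'E'
from h import *
go((456,-152,92),15,-1)
E
```

```text
t 7.03 p [ 453.3 -151.1   90.7] F [-0.2  0.1 -1. ] w 0.1 q [-0.42  0.37  2.19  0.32  0.36  0.85]
[[ 0.257  0.018 -0.966]
 [ 0.006 -1.    -0.017]
 [-0.966 -0.002 -0.257]]
shift tool mm [-0.6  0.9 -2.9] turn deg [1.  0.1 0.4]
```

Call:
carry_out([
  [0.002,0,-0.007,0,0,0],
  [0.002,0,-0.007,0,0,0],
  [-0.006,0,-0.01,0,0,0],
  [-0.007,0,-0.01,0,0,0],
])

```text
t: 7.52
ee_pos: [483.9, -150.0, 108.3]
orientation: [2.482, 0.026, -1.912]
ft_force: [-0.2, -0.8, 0.2]
width: 0.4
```

```bash
python3 - <<'E'
from h import *
go((485,-152,109),15,-1)
E
```

```text
t 7.53 p [ 483.9 -150.   108.3] F [-0.2 -0.8  0.2] w 0.4 q [-0.39  0.36  2.13  0.25  0.43  0.95]
[[ 0.255  0.019 -0.967]
 [ 0.008 -1.    -0.017]
 [-0.967 -0.004 -0.255]]
shift tool mm [-0.4  2.  -1.2] turn deg [1.  0.2 0.5]
```

Call:
carry_out([
  [-0.005,0.001,-0.01,0,0,0],
  [-0.004,0.001,-0.011,0,0,0],
  [-0.002,0,-0.011,0,0,0],
  [-0.001,0,-0.012,0,0,0],
])

```text
t: 8.02
ee_pos: [527.5, -151.7, 134.5]
orientation: [2.484, 0.025, -1.907]
ft_force: [0.2, 0.3, 0.0]
width: 0.8
```

```bash
python3 - <<'E'
from h import *
go((523,-152,132),15,-1)
w=ctrl.get_image("scene");cv2.imwrite("pics/s3.png",cv2.convertScaleAbs(cv2.resize(w["pixels"][150:270,180:300],(480,480),interpolation=2),alpha=1.5))
E
```

```text
t 8.03 p [ 527.5 -151.7  134.5] F [0.2 0.3 0. ] w 0.8 q [-0.36  0.36  2.03  0.2   0.52  1.04]
[[ 0.258  0.019 -0.966]
 [ 0.007 -1.    -0.018]
 [-0.966 -0.002 -0.258]]
shift tool mm [1.3 0.2 5. ] turn deg [1.  0.  0.4]
```

View pics/s3.png

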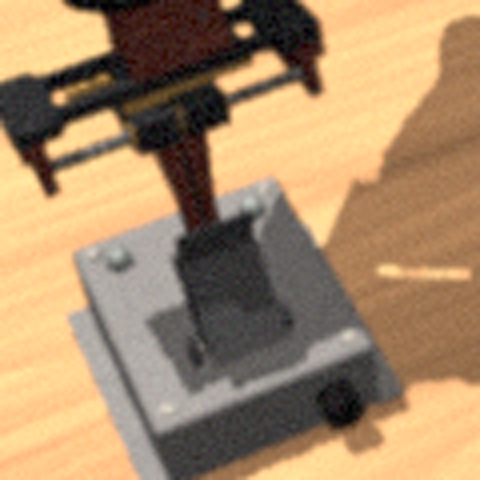

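The tab top edge at (215,230) in the crop has been lifted by the finger; guard roughly 0.8 rad.

Call:
carry_out([
  [0.002,0,-0.01,0,0,0],
  [0.003,0,-0.01,0,0,0],
  [0.003,0,-0.01,0,0,0],
  [0.003,0,-0.008,0,0,0],
  [0,0,0,0,0,0],
  [0,0,0,0,0,0],
])

```text
t: 8.82
ee_pos: [571.7, -151.0, 133.5]
orientation: [2.485, 0.026, -1.906]
ft_force: [-0.4, 0.8, 0.3]
width: 0.4
```

```bash
python3 - <<'E'
from h import *
go((523,-152,132),15,-1)
w=ctrl.get_image("scene");cv2.imwrite("pics/s4.png",cv2.convertScaleAbs(cv2.resize(w["pixels"][150:270,180:300],(480,480),interpolation=2),alpha=1.5))
E
```

```text
t 8.82 p [ 571.7 -151.   133.5] F [-0.4  0.8  0.3] w 0.4 q [-0.33  0.41  1.94  0.17  0.55  1.09]
[[ 0.259  0.019 -0.966]
 [ 0.007 -1.    -0.018]
 [-0.966 -0.002 -0.259]]
shift tool mm [-11.2   0.1  47.4] turn deg [ 1.  -0.   0.4]
```

View pics/s4.png

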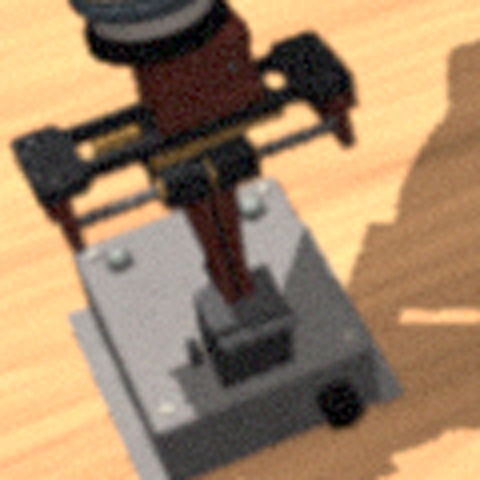

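Guard appears wide open: its tab at about (245,290), with the finger resting before it. Retreat, then lower in front of the toggle.

Call:
carry_out([
  [-0.008,0,0.028,0,0,0],
  [-0.008,0,0.028,0,0,0],
  [-0.008,0,0.028,0,0,0],
  [0,0,0,0,0,0],
])

```text
t: 9.38
ee_pos: [481.1, -152.5, 134.9]
orientation: [2.485, 0.025, -1.906]
ft_force: [0.2, 0.8, -0.3]
width: 0.2
```

```bash
python3 - <<'E'
from h import *
go((482,-151.5,77),15,-1)
w=ctrl.get_image("scene");cv2.imwrite("pics/s5.png",cv2.convertScaleAbs(cv2.resize(w["pixels"][150:270,180:300],(480,480),interpolation=2),alpha=1.5))
E
```

```text
t 9.38 p [ 481.1 -152.5  134.9] F [ 0.2  0.8 -0.3] w 0.2 q [-0.4   0.3   2.12  0.23  0.49  0.97]
[[ 0.259  0.019 -0.966]
 [ 0.007 -1.    -0.018]
 [-0.966 -0.002 -0.259]]
shift tool mm [56.2 -0.9 14.2] turn deg [ 1.  -0.   0.4]
```

View pics/s5.png

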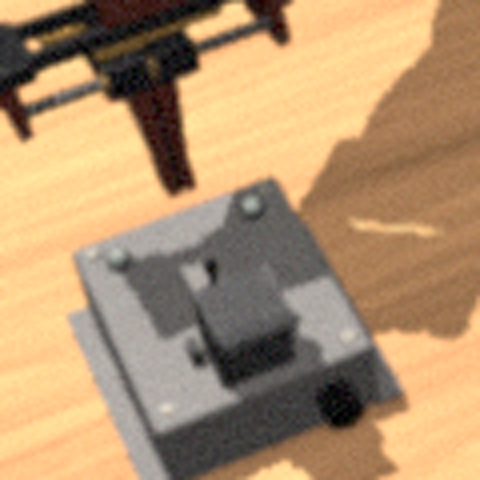

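The guard stays open by itself, the toggle shows at (210,268) still off, finger clear at (180,190).

Call:
carry_out([
  [0.019,0,0.005,0,0,0],
  [0.019,0,0.005,0,0,0],
  [0.017,0,0.004,0,0,0],
  [0,0,0,0,0,0],
])

```text
t: 9.93
ee_pos: [490.4, -154.7, 79.1]
orientation: [2.491, 0.021, -1.892]
ft_force: [0.8, 0.1, -0.2]
width: 0.3
```

```bash
python3 - <<'E'
from h import *
go((510,-151.5,77),15,-1)
w=ctrl.get_image("scene")
print((proj(w,[[507.6,-151.3,85.6],[528.4,-151,85.6]])-[180,150])*4)
E
```

```text
t 9.93 p [ 490.4 -154.7   79.1] F [ 0.8  0.1 -0.2] w 0.3 q [-0.39  0.43  2.13  0.31  0.35  0.88]
[[ 0.268  0.019 -0.963]
 [ 0.003 -1.    -0.019]
 [-0.963  0.002 -0.268]]
shift tool mm [  7.3  -2.9 -18.4] turn deg [ 1.1 -0.6  0.2]
[[207.95326694 265.26082894]
 [220.49955054 288.70816468]]
```

Call:
carry_out([
  [0.003,-0.002,-0.006,0,0,0],
  [0.002,-0.001,-0.006,0,0,0],
  [0.002,0,-0.005,0,0,0],
])

```text
t: 10.35
ee_pos: [510.9, -151.5, 78.9]
orientation: [2.493, 0.021, -1.889]
ft_force: [-1.8, 0.1, -0.1]
width: 0.6
```

```bash
python3 - <<'E'
from h import *
go((513,-151.5,77),15,-1)
E
```

```text
t 10.35 p [ 510.9 -151.5   78.9] F [-1.8  0.1 -0.1] w 0.6 q [-0.37  0.45  2.09  0.29  0.36  0.93]
[[ 0.271  0.019 -0.963]
 [ 0.002 -1.    -0.019]
 [-0.963  0.003 -0.271]]
shift tool mm [ 2.4  0.  -1.5] turn deg [ 1.1 -0.7  0.1]
```

Call:
carry_out([
  [0.0005,0,-0.002,0,0,0],
  [0,0,0,0,0,0],
])

```text
t: 10.6
ee_pos: [513.2, -151.2, 79.1]
orientation: [2.492, 0.021, -1.889]
ft_force: [-1.4, -0.3, 0.1]
width: 0.4
```

Call:
carry_out([
  [0.0005,0,-0.002,0,0,0],
  [0,0,0,0,0,0],
])

```text
t: 10.85
ee_pos: [513.5, -150.8, 78.7]
orientation: [2.49, 0.023, -1.893]
ft_force: [-2.9, -0.9, 1.9]
width: 0.3
```

Call:
carry_out([
  [0.0005,0,-0.002,0,0,0],
  [0.0005,0,-0.002,0,0,0],
])

```text
t: 11.1
ee_pos: [514.4, -150.2, 78.1]
orientation: [2.486, 0.025, -1.9]
ft_force: [-12.6, -3.6, 10.1]
width: 0.5
```

Call:
carry_out([
  [0.0005,0,-0.002,0,0,0],
  [0,0,0,0,0,0],
])

```text
t: 11.35
ee_pos: [513.9, -150.2, 78.0]
orientation: [2.483, 0.026, -1.906]
ft_force: [-3.6, -0.5, 3.3]
width: 0.6
```

Force rose to 13 N at the predicted end position: toggle at its stop. Retreat and rise.

Call:
carry_out([
  [-0.004,0,0.015,0,0,0],
  [-0.004,0,0.015,0,0,0],
  [-0.027,0,-0.007,0,0,0],
  [-0.035,0,-0.007,0,0,0],
  [-0.04,0,-0.008,0,0,0],
  [-0.02,0,-0.008,0,0,0],
  [0,0,0,0,0,0],
])

```text
t: 12.22
ee_pos: [474.8, -151.0, 206.7]
orientation: [2.486, 0.023, -1.903]
ft_force: [0.8, -1.1, 0.1]
width: 0.5
```

```bash
python3 - <<'E'
from h import *
go((660,-151.5,215),0,-1)
w=ctrl.get_image("scene");t=ctrl.get_image("top")
A=cv2.resize(w["pixels"][150:270,180:300],(400,400),interpolation=2);B=cv2.resize(t["pixels"][185:285,340:440],(400,400),interpolation=2)
cv2.imwrite("pics/s6.png",cv2.convertScaleAbs(np.hstack([A,B]),alpha=1.8))
E
```

```text
t 12.22 p [ 474.8 -151.   206.7] F [ 0.8 -1.1  0.1] w 0.5 q [-0.4   0.16  2.08  0.17  0.66  1.03]
[[ 0.261  0.018 -0.965]
 [ 0.005 -1.    -0.018]
 [-0.965 -0.001 -0.261]]
shift tool mm [  40.3    3.9 -180.9] turn deg [  1.  -15.1   0.2]
```

View pics/s6.png

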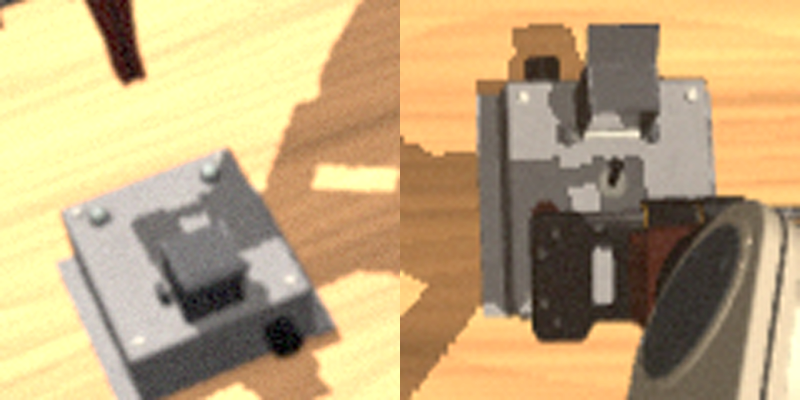

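Right half (top view): the toggle at (617,172) now leans to the hinge; the guard is standing open, tab edge at (622,25). Left: finger clear.

Call:
carry_out([
  [0,0,-0.04,0,-6,0],
  [0,0,-0.045,0,-6,0],
  [0,0,-0.045,0,-6,0],
  [0,0,-0.045,0,-6,0],
  [0,0,-0.02,0,-6,0],
  [0,0,0,0,0,0],
])

```text
t: 13.08
ee_pos: [662.6, -144.5, 200.6]
orientation: [1.86, 0.029, -2.521]
ft_force: [-0.5, -0.5, 0.5]
width: 0.6
```

```bash
python3 - <<'E'
from h import *
go((650,-151.5,120),-15,-1)
t=ctrl.get_image("top");print((proj(t,[[507.6,-151.3,85.6],[528.4,-151,85.6],[613,-151,137]])-[340,185])*4+[400,0])
E
```

```text
t 13.07 p [ 662.6 -144.5  200.6] F [-0.5 -0.5  0.5] w 0.6 q [-0.21  0.67  1.29 -0.06  1.47  1.36]
[[-0.295  0.018 -0.955]
 [ 0.004 -1.    -0.02 ]
 [-0.955 -0.009  0.295]]
shift tool mm [ 80.7   7.5 -11.6] turn deg [1.1 2.2 0.2]
[[617.16973325 193.07876134]
 [615.403915   161.95981866]
 [623.55928534  21.72740224]]
```

Call:
carry_out([
  [0.025,0.003,0,0,0,0],
  [0.03,0.002,0,0,0,0],
  [0.025,0.002,0,0,0,0],
  [0,0,0,0,0,0],
])

```text
t: 13.62
ee_pos: [631.1, -151.6, 122.1]
orientation: [1.863, 0.03, -2.522]
ft_force: [0.3, -0.5, 0.3]
width: 0.7
```

```bash
python3 - <<'E'
from h import *
go((618,-151.5,120),-17,-1)
E
```

```text
t 13.62 p [ 631.1 -151.6  122.1] F [ 0.3 -0.5  0.3] w 0.7 q [-0.23  0.71  1.42 -0.06  1.31  1.35]
[[-0.294  0.016 -0.956]
 [ 0.007 -1.    -0.019]
 [-0.956 -0.012  0.294]]
shift tool mm [ 5.9 -0.2 11.9] turn deg [1.1 0.1 0.4]
```

Call:
carry_out([
  [0.003,0,0.01,0,0,0],
  [-0.003,0,0.011,0,0,0],
  [-0.003,0,0.011,0,0,0],
  [-0.001,0,0.011,0,0,0],
  [-0.001,0,0.01,0,0,0],
])

```text
t: 14.25
ee_pos: [580.0, -153.1, 148.0]
orientation: [1.872, 0.029, -2.515]
ft_force: [0.3, -0.2, 1.0]
width: 0.5
```

```bash
python3 - <<'E'
from h import *
go((550,-151.5,143),-17,-1)
E
```

```text
t 14.25 p [ 580.  -153.1  148. ] F [ 0.3 -0.2  1. ] w 0.5 q [-0.24  0.61  1.54 -0.07  1.28  1.34]
[[-0.287  0.016 -0.958]
 [ 0.006 -1.    -0.019]
 [-0.958 -0.011  0.287]]
shift tool mm [13.4 -2.  27.3] turn deg [ 1.1 -0.3  0.3]
```

Call:
carry_out([
  [0.005,0,0.009,0,0,0],
  [0.004,0,0.009,0,0,0],
  [0.004,0,0.01,0,0,0],
  [0.004,0,0.01,0,0,0],
  [0,0,0,0,0,0],
  [0,0,0,0,0,0],
])

```text
t: 15.0
ee_pos: [535.0, -153.7, 142.2]
orientation: [1.871, 0.029, -2.515]
ft_force: [0.5, 0.4, -0.4]
width: 0.3
```

```bash
python3 - <<'E'
from h import *
st()
w=ctrl.get_image("scene")
cv2.imwrite("pics/s7.png",cv2.convertScaleAbs(cv2.resize(w["pixels"][150:270,180:300],(480,480),interpolation=2),alpha=1.5))
E
```

```text
t 15.0 p [ 535.  -153.7  142.2] F [ 0.5  0.4 -0.4] w 0.3 q [-0.26  0.56  1.65 -0.07  1.22  1.33]
[[-0.287  0.016 -0.958]
 [ 0.006 -1.    -0.018]
 [-0.958 -0.011  0.287]]
```

View pics/s7.png

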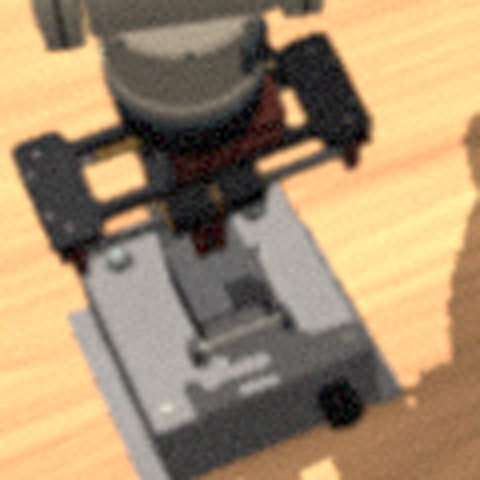

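The guard has fallen forward (hood at (215,285), hinge bar (240,325)). Withdraw upward and aside, then check.

Call:
carry_out([
  [-0.03,0,0,0,0,0],
  [-0.04,0,0,0,0,0],
  [-0.04,0,0,0,0,0],
  [0,-0.05,0,0,0,0],
  [0,-0.05,0,0,0,0],
  [0,-0.05,0,0,0,0],
  [0,-0.05,0,0,0,0],
  [0,0,0,0,0,0],
])

```text
t: 16.05
ee_pos: [567.9, 51.2, 253.4]
orientation: [1.877, 0.028, -2.513]
ft_force: [-0.6, 0.0, 0.4]
width: 0.0
```

```bash
python3 - <<'E'
from h import *
st()
w=ctrl.get_image("scene");t=ctrl.get_image("top")
A=cv2.resize(w["pixels"][180:280,190:290],(400,400),interpolation=2);B=cv2.resize(t["pixels"][185:285,340:440],(400,400),interpolation=2)
cv2.imwrite("pics/s8.png",cv2.convertScaleAbs(np.hstack([B,A]),alpha=1.8))
t0=cv2.imread("pics/top0.png");s0=cv2.imread("pics/scene0.png")
# objects unchanged? mean abs difference vs start around each
for n,P in(("bowl",(743,-181,32)),("cup",(521,-382,37)),("jar",(530,81,40))):
    for m,i,z in(("top",t,t0),("scene",w,s0)):
        u,v=proj(i,[P])[0].astype(int);a,b=[q[v-25:v+25,u-25:u+25].astype(np.float32).mean(2) for q in(z,i["pixels"])]
        print(n,m,cv2.phaseCorrelate(a.copy(),b.copy()))
E
```

```text
t 16.05 p [567.9  51.2 253.4] F [-0.6  0.   0.4] w 0.0 q [0.06 0.45 1.54 0.02 1.44 1.6 ]
[[-0.284  0.015 -0.959]
 [ 0.007 -1.    -0.017]
 [-0.959 -0.012  0.284]]
bowl top ((0.041402319100988905, 0.03419534637584576), 0.9985885338783265)
bowl scene ((0.1129918986271754, 0.03646935084289993), 0.9827529197692871)
cup top ((-0.07825757517804277, -0.0031897833850429436), 1.0020618545055389)
cup scene ((-0.12653182132795493, -0.09433404451439742), 1.028368283843994)
jar top ((-19.223921140609242, -18.365413559870916), -0.0750528281211853)
jar scene ((0.11211121460380014, 0.08139116334307772), 0.7413178730010986)
```

View pics/s8.png

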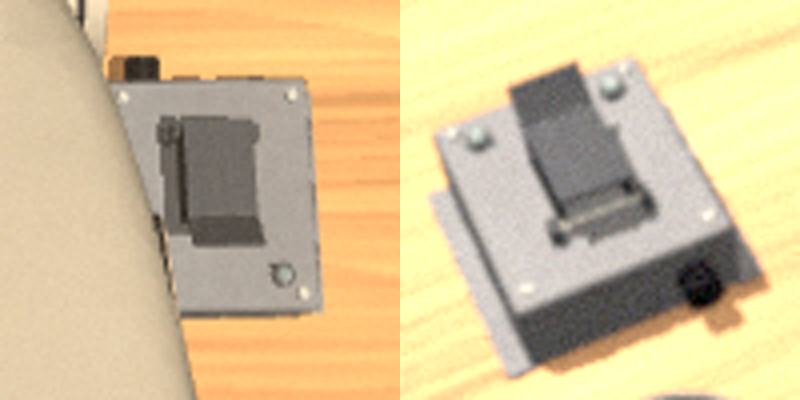

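The tab edge (512,88)-(578,64) and hood are where they were at the start, so the guard is fully shut. The objects have not moved (the arm hides the jar in the top view, but the scene view shows no shift).

```bash
python3 -c "
from workcell import ctrl
print(ctrl.close_job())"
```

```text
the job is handed in; nothing more can be done
None
```

The kiln should now be on, and I've handed the job in; the interface gives no verdict. With the gripper shut, one fingertip did three things:
- It lifted the guard by its tab until the guard stayed open untouched.
- It pushed the toggle towards the hinge until it met its stop, where the force rose to about 13 N.
- It tipped the guard forward from behind, so that it dropped shut. The last move ended at 16 s of the 56 s allowed.

**Last checks:**
- **Guard:** it looks the same as in the starting pictures, in both views.
- **Bowl and cup:** they moved less than 0.2 px in either view.
- **Jar:** it shows no shift in the scene view. The same check failed in the top view because the arm was in front of the jar.
- **Toggle:** it was seen leaning over to on before the guard closed. It can't be seen under the shut guard, so its final position wasn't checked again.
- **Robot:** it ended clear of everything, with about zero wrist force.

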